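Hang the rinsed top-up beakers to drain

ROBOT

A 6-joint arm with a two-finger parallel gripper is mounted at the origin on the work surface. World frame = base frame: x ahead of the robot, y to its left, z up, the work surface at z = 0. Lengths are in m, angles in rad, forces in N, time in s.
With the tool pointing down it reaches from about 0.25 to 0.725 m from the base axis. Payload 4 kg.
Tool frame: the origin (TCP) lies on the mounting face of the last link; the fingertips stand 173 mm ahead of it and the grasp point (between the pads) lies 155 mm ahead of it; z points along the fingers, y is the line along which they close (so a half turn about z gives the same grasp; the last joint's range is limited). The gripper opens to 85 mm and grips with 20 to 120 N. Pads are 22 mm wide; open, the fingers measure 114 mm over their backs; the gripper's body (76 mm by 85 mm) begins 54 mm behind the grasp point. The pads swing forward as they close: fully open they stand 13 mm farther back than shut.
Start: joints at [1.118, 0.241, 0.005, 1.335, 0, 1.571], TCP at [0.219, 0.45, 0.405] pointing down, gripper open.
Joint ranges: [-2.72, 2.72], [-1.05, 1.87], [-1.09, 1.28], [-1.99, 2.15], [-1.42, 1.44], [-3.14, 3.14]. Speed limits (rad/s): [2.79, 2.79, 3.14, 3.14, 3.14, 3.14].

INTERFACE

Orientations are given as a rotation vector (axis times angle).
In Python, from plant import env gives the robot as it stands.
- The arm moves only by the tool step_arm, never from a script. Its arguments are lists of equal length, an entry for each row: "translation": the shift along the tool's x, y, z in cm, a list of three; "turn": the turn, a rotation vector about the tool's x, y, z in rad, a list of three; "fingers": the opening, from -1 (shut) to 1 (fully open). A call has 1 to 8 rows; each row is the pose to reach, as a shift and turn from the pose commanded when the call began, along the tool's axes at that moment; what a row does not reach only later rows make up. A row lasts 1/10 s, in which the tool goes at most 50 mm and 8.59 degrees, less where a joint would pass 70% of its speed; a pose out of reach is approached as far as the arm can. A call with a gripper value outside its range is refused whole. The fingers move at their own pace and stop on an object; the grip force is fixed at half the most. Time passes only in rows, so rows that repeat a pose let the fingers close. It gives the time, the measured TCP pose, the force, the opening and the grip force at its end, in the units of the state.
- env.state(): the state, without advancing time (a new reading comes with each control period).
- env.read_camera(name): name is "scene" or "top" or "wrist"; returns a dict with "color" (400x640x3 uint8, red, green, blue), "z_map" (400x640 float32, m along the optical axis (not along the pixel's ray), 0 where there is no reading), "fx", "fy", "cx", "cy" (pixels), "view" (4x4, takes a point from world to camera coordinates); the wrist camera has in their place "hand_eye" (4x4, takes a point from camera to tool coordinates, whose origin is the TCP and whose axes are the flange's). Camera axes: x right, y down, z forward; pixel columns grow to the right and rows downward; lengths in m; the calibration is good to about 2 mm. A picture is of the moment at which its call begins: read the wrist's pose just before it.
- env.job_done(): hands the job in; it is judged then, once.
The state is a dict: "time": time; "qpos": joint angles; "qd": joint speeds; "joint_efforts": joint torques, N m; "eef_pos": TCP position; "ee_rot": TCP orientation; "wrist_force": force on the tool from outside, world axes, zero at the start; "wrist_torque": the same for the moment, N m; "finger_gap": opening from 0.0 (shut) to 1.0 (fully open); "grasp_force": force on a finger pad.
Only numpy, scipy, OpenCV 4.12 (cv2) and the standard library are available. Lean on these libraries where they do the work, as an engineer would, in place of code of your own. Each camera call takes 0.05 s, during which the arm holds its last target. There are 200 camera calls.

TASK

Pull the grey drip tray out from under the draining rack by its red tab, as far as it goes, and then hang the two blue beakers mouth down on the two yellow pegs, one on each, fully home so that each rests on its peg by itself and drains. Set them on gently without ramming the rack, do not tip them over on the way, and leave everything else on the bench where it is.

Things in the scene. Friction and masses are not known exactly. Their poses are not given: they have to be found in the camera images.
- beaker_a_mid (a point): centre (on the axis, half-way up) of a blue plastic measuring beaker standing mouth down on the bench, 110 mm tall, tapered: 54 mm across at the closed end (on top), 60 mm at the mouth; wall 3 mm, closed end 4 mm thick, 106 mm deep inside; about 90 g, no handle. Its z axis runs from mouth to closed end (up at the start)
- beaker_b_mid (a point): the same point and axes of the second, identical blue beaker
- peg_left: left (robot's left) of two fixed yellow pegs on the rack's sloping white board: a round rod 20 mm across with a rounded tip. Origin at its root on the board, 100 mm above the bench; z runs along the peg to the tip at z = 120 mm; it leans 30 degrees from vertical, towards the robot, square to the board. y is level, along the rack; -x points down the slope to the drip tray
- peg_right: the right peg, same shape and axes, 150 mm from the left one. A beaker fully home on a peg has its inside end on the tip, its mouth 14 mm off the board and its centre at z = 69 mm of the peg; let go, it hangs by its inner wall on the peg, its axis about 15 mm to the -x side of the peg's
- drip_tray (a joint): how far the grey drip tray is drawn out from under the rack's low front edge, in m: 0 is pushed in, 0.070 is its stop. It slides level, towards the robot, square to the line between the pegs, against about 2 N of friction, and stays where it is left
- tray_grip (a point): grip point of the upright red pull tab on the tray's front, midway between the pegs, 62 mm above the bench; moves with the tray. The tab is 24 mm thick front to back and 40 mm wide, its top 18 mm above this point; the tray's rim is 26 mm above the bench. Its x axis is level and opposite to the pull, its y along the rack
- water_bottle: clear water bottle with a blue cap, 60 mm across, 140 mm tall; origin at its underside. A bystander, to be left alone
- grease_jar: amber jar with a black lid, 64 mm across, 75 mm tall; origin at its underside. A bystander, to be left alone
- heat_gun: blue heat gun lying on its side, about 220 mm long and 70 mm high; origin under its barrel. A bystander, to be left alone
- fuse_block: black fuse block with coloured fuses, 60 x 110 mm, 36 mm high; origin at its underside. A bystander, to be left alone
There are look-alikes about, which are no part of the job. Leave any pink or turquoise look-alike of the part that bears beaker_b_mid alone.

How it is judged:
By the outcome, as a careful person would: the job done as asked, in the order asked, and still so for the second after the job is handed in, with the robot touching nothing.
It also fails if it takes over 72 s, if anything falls off the work surface, if the arm or the gripper's body presses on something with over 40 N, if the wrist force passes 120 N, or if a joint passes its speed limit or range.

## Working session

There is one attempt and no reset: what is moved stays moved. The work goes in short steps, Python scripts to look and compute and a tool call to move; the robot and the scene stay as the last step left them, time stands still between calls to the robot, and variables do not carry over. Pictures are saved under pics/ and viewed, at most 10 in all, crops included, and the job is handed in when it is done.

Besides the shell and the picture viewer there is one more tool, called after "Emit:" by a JSON object that holds its "method" and its "body". step_arm: Moves the arm, as the interface text tells. Its arguments: {"type":"object","properties":{"translation":{"type":"array","items":{"type":"array","items":{"type":"number"}}},"turn":{"type":"array","items":{"type":"array","items":{"type":"number"}}},"fingers":{"type":"array","items":{"type":"number"}}},"required":["translation","turn","fingers"]}

```bash
mkdir -p pics; ls; python3 - <<'E'
from plant import env
import cv2,numpy as np
s=env.state();print(s)
for n in ["scene","top"]:
    r=env.read_camera(n);cv2.imwrite(f"pics/{n}0.png",r["color"][:,:,::-1]);np.savez(f"{n}0.npz",**r);print(n,r["fx"],r["cx"],r["cy"],np.round(r["view"],3).tolist())
E
```

```text
pics
{'time': 0.0, 'qpos': array([1.11801006e+00, 2.41409893e-01, 3.71463852e-03, 1.33522885e+00,
       2.00789277e-06, 1.57082116e+00]), 'qd': array([-0.00054515, -0.00179035,  0.00151566,  0.00222394, -0.0018511 ,
        0.00118656]), 'joint_efforts': array([ 3.14372528e-04, -3.72319114e+01,  2.52406240e+01,  1.69266667e-02,
        2.14028006e-06,  1.47815648e-06]), 'eef_pos': array([0.21861371, 0.44936432, 0.40381048]), 'ee_rot': array([-0.70510496, -3.06094887,  0.00325582]), 'wrist_force': array([ 0.73016611,  1.52883712, -0.22308129]), 'wrist_torque': array([-0.01937181,  0.00851925, -0.04304151]), 'grasp_force': 0.0, 'finger_gap': 0.9990413409912976}
scene 368.23113748033074 314.1699042886684 199.34863791090072 [[0.268, 0.963, -0.001, -0.138], [0.684, -0.192, -0.704, -0.326], [-0.678, 0.188, -0.71, 1.575], [0.0, 0.0, 0.0, 1.0]]
top 432.73402086991547 319.8423303810772 209.16581106053138 [[-0.02, -1.0, 0.014, 0.012], [-0.997, 0.019, -0.069, 0.564], [0.068, -0.016, -0.998, 1.606], [0.0, 0.0, 0.0, 1.0]]
```

View pics/scene0.png

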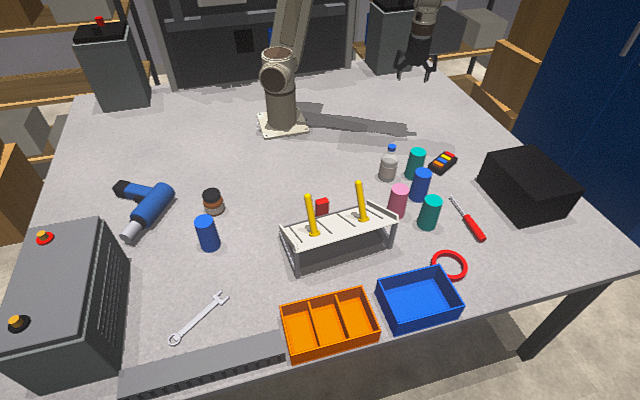

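View pics/top0.png

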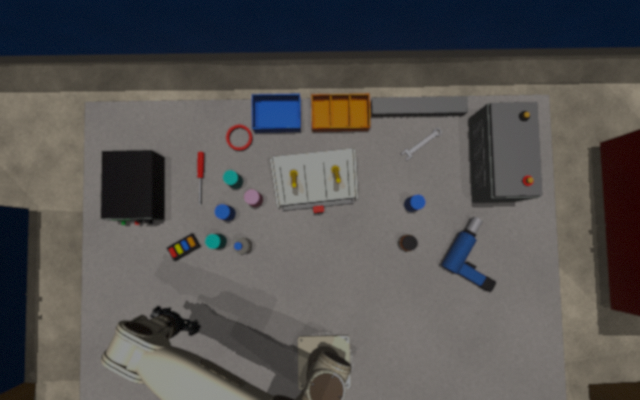

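Scene shows two blue beakers at (421,185) and (206,233). Things that could be mistaken for them are turquoise (415,162) and (430,212), pink (399,200), the bottle cap (391,148), the heat gun (155,210) and the blue bin (420,300). In the top view the beakers are at (225,212) and (417,203), the pegs at (294,178) and (337,175), and the red tab at (318,210).

```bash
cat > h.py <<'E'
import numpy as np,cv2
def cloud(r,T=None):
    z=r["z_map"];v,u=np.mgrid[:400,:640]
    P=np.stack([(u-r["cx"])/r["fx"]*z,(v-r["cy"])/r["fy"]*z,z],-1)
    T=np.linalg.inv(r["view"]) if T is None else T
    P=P@T[:3,:3].T+T[:3,3];P[z==0]=np.nan
    return P
def hue(r,lo,hi,s=110,v=30):
    return cv2.inRange(cv2.cvtColor(np.ascontiguousarray(r["color"]),cv2.COLOR_RGB2HSV),(lo,s,v),(hi,255,255))
def blobs(m,amin=20):
    n,l,st,c=cv2.connectedComponentsWithStats(m);return [(l==i,st[i],c[i]) for i in range(1,n) if st[i,4]>=amin]
def ray(r,uv,z,T=None):
    T=np.linalg.inv(r["view"]) if T is None else T
    d=T[:3,:3]@np.array([(uv[0]-r["cx"])/r["fx"],(uv[1]-r["cy"])/r["fy"],1]);o=T[:3,3]
    return o+d*(z-o[2])/d[2]
E
python3 - <<'E'
from h import *
for n in ["scene","top"]:
    r=dict(np.load(n+"0.npz"));P=cloud(r)
    for nm,lo,hi in [("blue",105,125),("yel",20,32),("red",0,5),("teal",80,95),("pink",150,178)]:
        for m,st,c in blobs(hue(r,lo,hi,90 if nm=='pink' else 130)):
            p=P[m];p=p[~np.isnan(p).any(1)]
            if len(p)<10 or abs(np.median(p[:,1]))>.42 or not .2<np.median(p[:,0])<.75: continue
            zt=np.percentile(p[:,2],98);t=p[p[:,2]>zt-.008]
            print(n,nm,c.round(),st[4],"mean",p.mean(0).round(3),"ztop",zt.round(3),"top",t.mean(0).round(4), "ext",np.ptp(t,0).round(3))
    Z=P[:,:,2]
r=dict(np.load("scene0.npz"))
img=r["color"][:,:,::-1]
cv2.imwrite("pics/crop.png",cv2.resize(img[130:290,180:500],None,fx=2.5,fy=2.5,interpolation=cv2.INTER_CUBIC))
E
```

```text
scene blue [391. 147.] 45 mean [0.44  0.29  0.136] ztop 0.141 top [0.4383 0.2905 0.1379] ext [0.026 0.025 0.009]
scene blue [420. 184.] 497 mean [0.572 0.343 0.07 ] ztop 0.111 top [0.5611 0.3509 0.1087] ext [0.057 0.055 0.009]
scene blue [206. 232.] 606 mean [ 0.595 -0.345  0.075] ztop 0.112 top [ 0.582  -0.3444  0.1091] ext [0.054 0.05  0.009]
scene yel [361. 202.] 279 mean [0.669 0.092 0.153] ztop 0.203 top [0.6407 0.0905 0.2008] ext [0.017 0.016 0.01 ]
scene yel [311. 216.] 300 mean [ 0.682 -0.056  0.151] ztop 0.203 top [ 0.6539 -0.0586  0.2008] ext [0.015 0.015 0.01 ]
scene red [322. 206.] 192 mean [0.571 0.008 0.06 ] ztop 0.081 top [0.5672 0.0092 0.0782] ext [0.025 0.036 0.009]
scene teal [417. 159.] 237 mean [0.466 0.38  0.086] ztop 0.111 top [0.4568 0.3851 0.1087] ext [0.052 0.052 0.008]
scene teal [432. 210.] 414 mean [0.693 0.317 0.077] ztop 0.112 top [0.6817 0.3211 0.1091] ext [0.052 0.053 0.009]
scene pink [397. 203.] 355 mean [0.628 0.236 0.068] ztop 0.109 top [0.6279 0.2383 0.1059] ext [0.035 0.046 0.01 ]
top blue [416. 202.] 189 mean [ 0.577 -0.342  0.108] ztop 0.115 top [ 0.5778 -0.3445  0.1108] ext [0.05  0.051 0.01 ]
top blue [224. 212.] 216 mean [0.555 0.344 0.101] ztop 0.114 top [0.5564 0.3488 0.1101] ext [0.046 0.05  0.012]
top blue [238. 246.] 40 mean [0.434 0.288 0.139] ztop 0.145 top [0.4342 0.2881 0.1401] ext [0.021 0.021 0.008]
top yel [336. 173.] 88 mean [ 0.678 -0.055  0.157] ztop 0.208 top [ 0.6475 -0.0592  0.2041] ext [0.013 0.014 0.008]
top yel [293. 178.] 85 mean [0.665 0.092 0.156] ztop 0.207 top [0.6334 0.0894 0.203 ] ext [0.013 0.013 0.009]
top red [318. 209.] 69 mean [0.561 0.008 0.079] ztop 0.086 top [0.5609 0.0091 0.0812] ext [0.022 0.036 0.009]
top teal [231. 178.] 186 mean [0.676 0.317 0.107] ztop 0.117 top [0.6767 0.3182 0.1118] ext [0.047 0.049 0.01 ]
top teal [214. 241.] 219 mean [0.453 0.378 0.101] ztop 0.116 top [0.4526 0.3819 0.1113] ext [0.049 0.048 0.011]
```

View pics/crop.png

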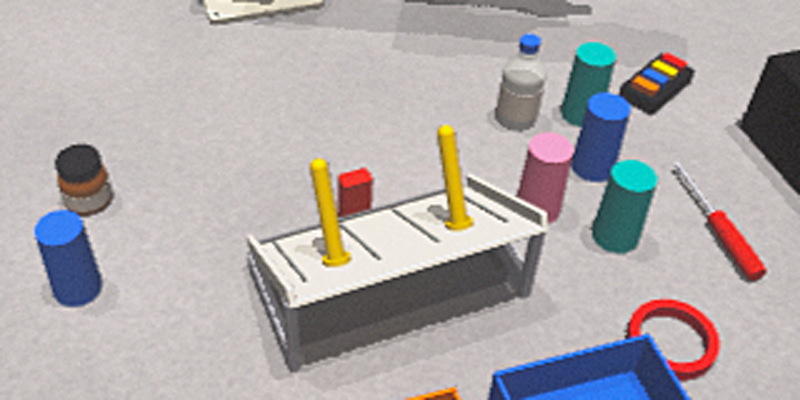

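The crop confirms that the plain blue beakers are the ones at (0.559, 0.350) and (0.580, −0.345). The heights of 0.110 match, and the pegs are 0.150 apart with tips at 0.203. The rack yaw is about 0.092, and the tab at (0.564, 0.009) lies midway between the pegs, so the measurements agree.

```bash
cat >> h.py <<'E'
from scipy.spatial.transform import Rotation as Ro
YAW=.092
def tool(yaw=YAW,tilt=0.):  # tool y along level direction at yaw, z tilted forward by tilt
    c,s=np.cos(yaw),np.sin(yaw);xr=np.array([c,s,0]);y=np.array([-s,c,0]);z=np.sin(tilt)*xr-np.cos(tilt)*np.array([0,0,1])
    return Ro.from_matrix(np.stack([np.cross(y,z),y,z],1))
def go(s,grasp,R):
    R0=Ro.from_rotvec(s["ee_rot"]);t=np.array(grasp)-.155*R.as_matrix()[:,2]
    print("shift cm",(R0.inv().apply(t-s["eef_pos"])*100).round(2),"turn",(R0.inv()*R).as_rotvec().round(3),"tcp",t.round(3))
E
python3 - <<'E'
from h import *;from plant import env
s=env.state();go(s,[.564,.009,.20],tool())
E
```

```text
shift cm [-50.32 -24.48   4.94] turn [-0.002 -0.001 -0.545] tcp [0.564 0.009 0.355]
```

Emit:
{"method": "step_arm", "body": {"translation": [[-50.3,-24.5,4.9],[-50.3,-24.5,4.9],[-50.3,-24.5,4.9],[-50.3,-24.5,4.9],[-50.3,-24.5,4.9],[-50.3,-24.5,4.9],[-50.3,-24.5,4.9],[-50.3,-24.5,4.9]], "turn": [[0,0,-0.545],[0,0,-0.545],[0,0,-0.545],[0,0,-0.545],[0,0,-0.545],[0,0,-0.545],[0,0,-0.545],[0,0,-0.545]], "fingers": [1,1,1,1,1,1,1,1]}}

```text
time: 0.9
eef_pos: [0.4506, 0.1537, 0.3716]
ee_rot: [0.145, -3.138, -0.0]
wrist_force: [1.0, 0.7, 0.0]
finger_gap: 0.997
grasp_force: 0.0
```

```bash
python3 - <<'E'
from h import *;from plant import env
s=env.state();print(s["qpos"].round(3));go(s,[.564,.009,.19],tool())
E
```

```text
[ 0.329  0.211 -0.12   1.239  0.     0.236]
shift cm [ -9.96 -15.45   2.65] turn [ 0. -0.  0.] tcp [0.564 0.009 0.345]
```

Emit:
{"method": "step_arm", "body": {"translation": [[-10,-15.4,2.7],[-10,-15.4,2.7],[-10,-15.4,2.7],[-10,-15.4,2.7],[-10,-15.4,2.7],[-10,-15.4,2.7]], "turn": [[0,0,0],[0,0,0],[0,0,0],[0,0,0],[0,0,0],[0,0,0]], "fingers": [1,1,1,1,1,1]}}

```text
time: 1.5
eef_pos: [0.5636, 0.0106, 0.3439]
ee_rot: [0.142, -3.136, -0.001]
wrist_force: [-0.3, 0.3, -0.5]
finger_gap: 1.004
grasp_force: 0.0
```

```bash
cat >> h.py <<'E'
def wrist(env):
    s=env.state();r=env.read_camera("wrist");T=np.eye(4);T[:3,:3]=Ro.from_rotvec(s["ee_rot"]).as_matrix();T[:3,3]=s["eef_pos"]
    return s,r,T@r["hand_eye"]
E
python3 - <<'E'
from h import *;from plant import env
s,r,T=wrist(env);print(s["qpos"].round(3),s["eef_pos"].round(4));P=cloud(r,T)
cv2.imwrite("pics/w1.png",r["color"][:,:,::-1])
for nm,lo,hi in [("yel",20,32),("red",0,6)]:
  for m,st,c in blobs(hue(r,lo,hi,130),100):
    p=P[m];p=p[~np.isnan(p).any(1)]
    if len(p)<10: continue
    zt=np.percentile(p[:,2],98);t=p[p[:,2]>zt-.006]
    print(nm,c.round(),st[:5],"ztop",zt.round(3),"top",t.mean(0).round(4),"mid",((t.max(0)+t.min(0))/2).round(4),np.ptp(t,0).round(3))
    if nm=="red": 
        q=cv2.minAreaRect((t[:,:2]*1000).astype(np.float32));print(q)
go(s,[.564,.009,.062],tool())
E
```

```text
[ 0.019  0.399  0.067  1.242  0.    -0.072] [0.5636 0.0106 0.3439]
yel [222. 373.] [212 366  20  15 159] ztop 0.248 top [ 0.5558 -0.0113  0.2482] mid [ 0.5558 -0.0114  0.2481] [0.001 0.001 0.002]
yel [413. 372.] [403 366  22  14 180] ztop 0.254 top [0.5468 0.0278 0.2535] mid [0.5483 0.0278 0.2526] [0.007 0.003 0.008]
red [317. 194.] [ 288  167   59   52 2627] ztop 0.081 top [0.5625 0.0089 0.0793] mid [0.5633 0.009  0.0785] [0.026 0.041 0.007]
((563.2445678710938, 8.936238288879395), (23.59358787536621, 39.784568786621094), 4.805655002593994)
shift cm [-0.06 -0.17 12.69] turn [ 0.001 -0.002 -0.002] tcp [0.564 0.009 0.217]
```

View pics/w1.png

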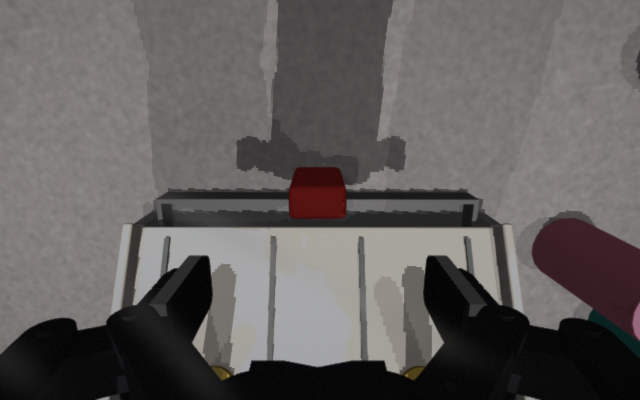

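Wrist view shows the red tab at (317,194), size 24×40 mm and centre (0.563, 0.009). The pegs show at (222,373) and (413,372), symmetric about the tab. Going down to grip it across its width.

Emit:
{"method": "step_arm", "body": {"translation": [[0,-0.2,5],[0,-0.2,9],[0,-0.2,12],[0,-0.2,12.7],[0,-0.2,12.7],[0,-0.2,12.7],[0,-0.2,12.7],[0,-0.2,12.7]], "turn": [[0,0,0],[0,0,0],[0,0,0],[0,0,0],[0,0,0],[0,0,0],[0,0,0],[0,0,0]], "fingers": [1,1,1,1,1,-1,-1,-1]}}

```text
time: 2.35
eef_pos: [0.5646, 0.0095, 0.2199]
ee_rot: [-0.145, 3.135, -0.0]
wrist_force: [0.8, -0.2, 0.1]
finger_gap: 0.517
grasp_force: 0.0
```

Emit:
{"method": "step_arm", "body": {"translation": [[0,0,0],[0,0,0],[0,0,0],[0,0,0]], "turn": [[0,0,0],[0,0,0],[0,0,0],[0,0,0]], "fingers": [-1,-1,-1,-1]}}

```text
time: 2.75
eef_pos: [0.5646, 0.01, 0.22]
ee_rot: [-0.145, 3.135, 0.003]
wrist_force: [-1.3, 3.6, 6.8]
finger_gap: 0.459
grasp_force: 62.3
```

Emit:
{"method": "step_arm", "body": {"translation": [[1,0,0],[2,0,0],[3,0,0],[4,0,0],[5,0,0],[6,0,0],[6.6,0,0],[7,0,0]], "turn": [[0,0,0],[0,0,0],[0,0,0],[0,0,0],[0,0,0],[0,0,0],[0,0,0],[0,0,0]], "fingers": [-1,-1,-1,-1,-1,-1,-1,-1]}}

```text
time: 3.55
eef_pos: [0.4957, 0.0038, 0.2201]
ee_rot: [-0.145, 3.131, 0.005]
wrist_force: [11.3, 6.3, -8.1]
finger_gap: 0.457
grasp_force: 61.5
```

Emit:
{"method": "step_arm", "body": {"translation": [[0.1,0,0],[0.2,0,0],[0.3,0,0],[0.3,0,0]], "turn": [[0,0,0],[0,0,0],[0,0,0],[0,0,0]], "fingers": [-1,-1,-1,-1]}}

```text
time: 3.95
eef_pos: [0.495, 0.0037, 0.22]
ee_rot: [-0.145, 3.126, 0.005]
wrist_force: [9.8, 7.0, -4.4]
finger_gap: 0.46
grasp_force: 61.7
```

Emit:
{"method": "step_arm", "body": {"translation": [[-0.2,0,0],[-0.2,0,0],[-0.2,0,0],[-0.2,0,-3],[-0.2,0,-8],[-0.2,0,-13],[-0.2,0,-13],[-0.2,0,-13]], "turn": [[0,0,0],[0,0,0],[0,0,0],[0,0,0],[0,0,0],[0,0,0],[0,0,0],[0,0,0]], "fingers": [1,1,1,1,1,1,1,1]}}

```text
time: 4.75
eef_pos: [0.4933, 0.0026, 0.3494]
ee_rot: [-0.144, 3.135, -0.001]
wrist_force: [-0.1, 0.2, -1.0]
finger_gap: 1.002
grasp_force: 0.0
```

```bash
python3 - <<'E'
from h import *;from plant import env
s,r,T=wrist(env);P=cloud(r,T)
for nm,lo,hi in [("yel",20,32),("red",0,6)]:
  for m,st,c in blobs(hue(r,lo,hi,130),100):
    p=P[m];p=p[~np.isnan(p).any(1)]
    if len(p)<10: continue
    zt=np.percentile(p[:,2],98);t=p[p[:,2]>zt-.006]
    print(nm,c.round(),st[:5],"ztop",zt.round(3),"top",t.mean(0).round(4),"mid",((t.max(0)+t.min(0))/2).round(4),"pegaxis pts",p.mean(0).round(4))
    if nm=="red": 
        q=cv2.minAreaRect((t[:,:2]*1000).astype(np.float32));print(q)
print(s["eef_pos"]);go(s,[.559,.350,.20],tool())
E
```

```text
red [320. 192.] [ 292  166   57   50 2501] ztop 0.081 top [0.4938 0.0028 0.0793] mid [0.4945 0.0028 0.0784] pegaxis pts [0.4907 0.0026 0.0684]
((494.41851806640625, 2.9955673217773438), (22.25507926940918, 39.43577575683594), 5.022851943969727)
[0.49327558 0.00262093 0.34944803]
shift cm [-9.73 33.99 -0.54] turn [-0.001  0.003 -0.   ] tcp [0.559 0.35  0.355]
```

Emit:
{"method": "step_arm", "body": {"translation": [[-9.7,34,-0.5],[-9.7,34,-0.5],[-9.7,34,-0.5],[-9.7,34,-0.5],[-9.7,34,-0.5],[-9.7,34,-0.5],[-9.7,34,-0.5],[-9.7,34,-0.5]], "turn": [[0,0,0],[0,0,0],[0,0,0],[0,0,0],[0,0,0],[0,0,0],[0,0,0],[0,0,0]], "fingers": [1,1,1,1,1,1,1,1]}}

```text
time: 5.6
eef_pos: [0.5577, 0.3557, 0.3484]
ee_rot: [0.154, -3.133, 0.001]
wrist_force: [0.2, -0.6, -0.5]
finger_gap: 1.0
grasp_force: 0.0
```

Emit:
{"method": "step_arm", "body": {"translation": [[0,0,0],[0,0,0]], "turn": [[0,0,0],[0,0,0]], "fingers": [1,1]}}

```text
time: 5.8
eef_pos: [0.558, 0.3494, 0.351]
ee_rot: [0.144, -3.135, 0.004]
wrist_force: [-0.8, -0.4, -0.4]
finger_gap: 0.998
grasp_force: 0.0
```

```bash
cat > bk.py <<'E'
from h import *;from plant import env
s,r,T=wrist(env);P=cloud(r,T);print(s["eef_pos"].round(4),s["qpos"].round(2))
for m,st,c in blobs(hue(r,105,125,130),300):
    p=P[m];p=p[~np.isnan(p).any(1)]
    zt=np.percentile(p[:,2],98);t=p[p[:,2]>.103]
    if len(t)<10: continue
    (cc,rad)=cv2.minEnclosingCircle((t[:,:2]*1000).astype(np.float32))
    print(c.round(),st,"ztop",zt.round(3),"top mean",t.mean(0).round(4),"circle",cc,rad)
    go(s,[cc[0]/1000,cc[1]/1000,.085],tool())
E
python3 bk.py
```

```text
[0.558  0.3494 0.351 ] [ 0.56  0.59  0.39  1.38 -0.    0.47]
[322. 202.] [ 281  146   85  109 7128] ztop 0.111 top mean [0.557  0.3505 0.1097] circle (558.3138427734375, 350.56719970703125) 27.132749557495117
shift cm [-0.08  0.14 11.1 ] turn [-0.002 -0.004 -0.   ] tcp [0.558 0.351 0.24 ]
```

Emit:
{"method": "step_arm", "body": {"translation": [[0,0.1,4],[0,0.1,8],[0,0.1,10.5],[0,0.1,11.1],[0,0.1,11.1],[0,0.1,11.1],[0,0.1,11.1],[0,0.1,11.1]], "turn": [[0,0,0],[0,0,0],[0,0,0],[0,0,0],[0,0,0],[0,0,0],[0,0,0],[0,0,0]], "fingers": [1,1,1,1,1,-1,-1,-1]}}

```text
time: 6.65
eef_pos: [0.5593, 0.3519, 0.2452]
ee_rot: [-0.144, 3.133, 0.004]
wrist_force: [0.2, 0.8, 5.7]
finger_gap: 0.643
grasp_force: 63.8
```

Emit:
{"method": "step_arm", "body": {"translation": [[0,0,0],[0,0,0],[0,0,0],[0,0,0]], "turn": [[0,0,0],[0,0,0],[0,0,0],[0,0,0]], "fingers": [-1,-1,-1,-1]}}

```text
time: 7.05
eef_pos: [0.5593, 0.3519, 0.2451]
ee_rot: [-0.145, 3.133, 0.004]
wrist_force: [-0.4, -0.7, 6.5]
finger_gap: 0.638
grasp_force: 63.8
```

Emit:
{"method": "step_arm", "body": {"translation": [[0,0,-1],[0,0,-4],[0,0,-8],[0,0,-12],[0,0,-16],[0,0,-20],[0,0,-23],[0,0,-23]], "turn": [[0,0,0],[0,0,0],[0,0,0],[0,0,0],[0,0,0],[0,0,0],[0,0,0],[0,0,0]], "fingers": [-1,-1,-1,-1,-1,-1,-1,-1]}}

```text
time: 7.85
eef_pos: [0.5581, 0.3513, 0.4789]
ee_rot: [-0.145, 3.129, 0.009]
wrist_force: [0.4, 0.1, -0.5]
finger_gap: 0.641
grasp_force: 63.6
```

```bash
cat >> h.py <<'E'
TILT=np.pi/6
XR=np.array([np.cos(YAW),np.sin(YAW),0]);PZ=-.5*XR+np.array([0,0,np.cos(TILT)])
PX=np.cos(TILT)*XR+np.array([0,0,.5])
ROOT={"L":np.array([.691,.095,.1]),"R":np.array([.705,-.054,.1])}
def peg(s,k,z,dx=0,h=.035,dy=0): # beaker centre at peg z; h = grasp point above beaker centre
    go(s,ROOT[k]+PZ*(z+h)+PX*dx+dy*np.array([-XR[1],XR[0],0]),tool(YAW,TILT))
E
python3 - <<'E'
from h import *;from plant import env
s=env.state();print(s["eef_pos"],s["grasp_force"]);peg(s,"L",.25)
E
```

```text
[0.55812941 0.35128431 0.47889874] 63.55914160609245
shift cm [ 11.13 -26.74  -0.46] turn [ 0.005 -0.514 -0.001] tcp [0.472 0.075 0.481]
```

Emit:
{"method": "step_arm", "body": {"translation": [[2,-4,0],[4,-8,0],[6,-12,0],[8,-16,0],[9.5,-20,0],[10.5,-24,-0.3],[11.1,-26.7,-0.5],[11.1,-26.7,-0.5]], "turn": [[0,-0.07,0],[0,-0.15,0],[0,-0.22,0],[0,-0.3,0],[0,-0.37,0],[0,-0.44,0],[0,-0.51,0],[0,-0.514,0]], "fingers": [-1,-1,-1,-1,-1,-1,-1,-1]}}

```text
time: 8.65
eef_pos: [0.4703, 0.0724, 0.4763]
ee_rot: [-0.115, 2.625, 0.029]
wrist_force: [-0.3, 0.7, -0.6]
finger_gap: 0.641
grasp_force: 63.7
```

Emit:
{"method": "step_arm", "body": {"translation": [[0,0,0],[0,0,0]], "turn": [[0,0,0],[0,0,0]], "fingers": [-1,-1]}}

```text
time: 8.85
eef_pos: [0.4724, 0.0758, 0.4765]
ee_rot: [-0.122, 2.627, 0.032]
wrist_force: [0.3, -0.3, -1.0]
finger_gap: 0.641
grasp_force: 63.7
```

```bash
python3 - <<'E'
from h import *;from plant import env
s=env.state();print(s["eef_pos"],s["grasp_force"]);peg(s,"L",.195)
for n in ["scene","top"]:
    r=env.read_camera(n);P=cloud(r)
    if n=="scene":cv2.imwrite("pics/s2.png",cv2.resize(r["color"][110:270,220:440,::-1],None,fx=3.5,fy=3.5,interpolation=cv2.INTER_CUBIC))
    for nm,lo,hi in (("blue",105,125),("yel",20,32)):
      for m,st,c in blobs(hue(r,lo,hi,130),30):
        p=P[m];p=p[~np.isnan(p).any(1)]
        if len(p)<10 or abs(p[:,1].mean())>.2 or p[:,0].mean()<.3 or p[:,0].mean()>.72:continue
        q=(p-ROOT["L"])@np.stack([PX,np.cross(PZ,PX),PZ],1)
        print(n,nm,c.round(),st[4],"in peg frame lo/hi/mean",np.percentile(q,3,0).round(3),np.percentile(q,97,0).round(3),q.mean(0).round(3))
E
```

```text
[0.4723637  0.07578705 0.47646943] 63.65283228456974
shift cm [-0.24 -0.1   5.07] turn [ 0.001 -0.011  0.001] tcp [0.499 0.077 0.433]
scene blue [350. 135.] 844 in peg frame lo/hi/mean [-0.006 -0.027  0.194] [0.024 0.02  0.299] [ 0.015 -0.006  0.246]
scene yel [361. 202.] 281 in peg frame lo/hi/mean [-0.001 -0.009  0.003] [0.014 0.008 0.115] [ 0.007 -0.001  0.057]
scene yel [311. 215.] 309 in peg frame lo/hi/mean [-0.002 -0.158  0.003] [ 0.014 -0.139  0.116] [ 0.005 -0.149  0.057]
top blue [294. 202.] 351 in peg frame lo/hi/mean [-0.007 -0.023  0.207] [0.022 0.021 0.305] [ 0.012 -0.001  0.274]
top yel [336. 173.] 87 in peg frame lo/hi/mean [-0.005 -0.161  0.003] [ 0.01  -0.14   0.122] [ 0.005 -0.148  0.061]
top yel [293. 178.] 87 in peg frame lo/hi/mean [-0.005 -0.01   0.003] [0.012 0.011 0.122] [ 0.005 -0.001  0.059]
```

View pics/s2.png

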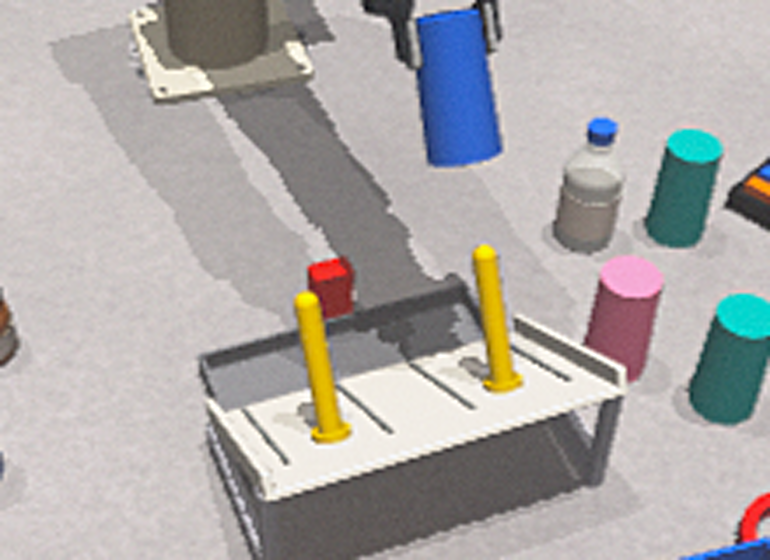

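Scene crop: the beaker is held at crop (462,85), tilted in line with the left peg (485,250 to 500,380), about 5 mm toward −x. Inserting now.

Emit:
{"method": "step_arm", "body": {"translation": [[-0.5,0,1],[-0.5,0,3.5],[-0.5,0,6],[-0.5,0,8.5],[-0.5,0,11],[-0.5,0,13],[-0.5,0,14],[-0.5,0,14]], "turn": [[0,-0.01,0],[0,-0.01,0],[0,-0.01,0],[0,-0.01,0],[0,-0.01,0],[0,-0.01,0],[0,-0.01,0],[0,-0.01,0]], "fingers": [-1,-1,-1,-1,-1,-1,-1,-1]}}

```text
time: 9.75
eef_pos: [0.5455, 0.0824, 0.3551]
ee_rot: [-0.122, 2.619, 0.032]
wrist_force: [-0.8, 0.7, -1.0]
finger_gap: 0.64
grasp_force: 63.6
```

```bash
cat > chk.py <<'E'
import sys
from h import *;from plant import env
k=sys.argv[1];s=env.state();print(s["eef_pos"],s["wrist_force"].round(1));peg(s,k,.069);peg(s,k,.069,-.013)
for n in ["scene","top"]:
    r=env.read_camera(n);P=cloud(r)
    if n=="scene" and len(sys.argv)>2:cv2.imwrite(f"pics/{sys.argv[2]}.png",cv2.resize(r["color"][110:270,220:440,::-1],None,fx=3.5,fy=3.5,interpolation=cv2.INTER_CUBIC))
    for nm,lo,hi in (("blue",105,125),):
      for m,st,c in blobs(hue(r,lo,hi,130),30):
        p=P[m];p=p[~np.isnan(p).any(1)]
        if len(p)<10 or abs(p[:,1].mean())>.2 or p[:,0].mean()<.3 or p[:,0].mean()>.72:continue
        q=(p-ROOT[k])@np.stack([PX,np.cross(PZ,PX),PZ],1)
        print(n,nm,c.round(),st[4],"in peg frame lo/hi/mean",np.percentile(q,3,0).round(3),np.percentile(q,97,0).round(3),q.mean(0).round(3))
E
python3 chk.py L
```

```text
[0.54549861 0.08244139 0.35505159] [-0.8  0.7 -1. ]
shift cm [ 0.09 -0.09  3.49] turn [ 0.    -0.004  0.001] tcp [0.562 0.083 0.324]
shift cm [ 1.39 -0.09  3.5 ] turn [ 0.    -0.004  0.001] tcp [0.551 0.082 0.318]
scene blue [358. 186.] 797 in peg frame lo/hi/mean [-0.004 -0.027  0.052] [0.029 0.02  0.158] [ 0.019 -0.006  0.107]
top blue [294. 183.] 270 in peg frame lo/hi/mean [-0.001 -0.024  0.069] [0.027 0.02  0.2  ] [ 0.018 -0.002  0.136]
```

Emit:
{"method": "step_arm", "body": {"translation": [[0.2,0,0.8],[0.4,0,1.6],[0.6,0,2.2],[0.6,0,2.6],[0.6,0,2.9],[0.6,0,2.9]], "turn": [[0,0,0],[0,0,0],[0,0,0],[0,0,0],[0,0,0],[0,0,0]], "fingers": [-1,-1,-1,-1,-1,-1]}}

```text
time: 10.45
eef_pos: [0.5546, 0.0828, 0.329]
ee_rot: [-0.121, 2.616, 0.032]
wrist_force: [-0.2, -0.6, -1.7]
finger_gap: 0.645
grasp_force: 63.7
```

Emit:
{"method": "step_arm", "body": {"translation": [[0.1,0,0.15],[0.2,0,0.3],[0.3,0,0.3],[0.3,0,0.3]], "turn": [[0,0,0],[0,0,0],[0,0,0],[0,0,0]], "fingers": [-1,-1,-1,-1]}}

```text
time: 10.85
eef_pos: [0.5532, 0.0827, 0.3252]
ee_rot: [-0.121, 2.616, 0.032]
wrist_force: [0.6, 0.2, -0.4]
finger_gap: 0.642
grasp_force: 63.7
```

```bash
python3 chk.py L
```

```text
[0.55324154 0.08270401 0.32519495] [ 0.6  0.2 -0.4]
shift cm [-0.72 -0.04  0.52] turn [0. 0. 0.] tcp [0.562 0.083 0.324]
shift cm [ 0.58 -0.04  0.52] turn [0. 0. 0.] tcp [0.551 0.082 0.318]
scene blue [359. 195.] 773 in peg frame lo/hi/mean [-0.012 -0.027  0.023] [0.021 0.02  0.128] [ 0.011 -0.007  0.077]
top blue [294. 181.] 249 in peg frame lo/hi/mean [-0.009 -0.024  0.038] [0.019 0.018 0.134] [ 0.009 -0.003  0.102]
```

Emit:
{"method": "step_arm", "body": {"translation": [[0.1,0,0.15],[0.1,0,0.3],[0.1,0,0.4],[0.1,0,0.4]], "turn": [[0,0,0],[0,0,0],[0,0,0],[0,0,0]], "fingers": [-1,-1,-1,-1]}}

```text
time: 11.35
eef_pos: [0.5546, 0.0828, 0.3211]
ee_rot: [-0.121, 2.616, 0.032]
wrist_force: [1.0, -0.5, -1.0]
finger_gap: 0.642
grasp_force: 63.7
```

Emit:
{"method": "step_arm", "body": {"translation": [[0.1,0,0.1],[0.1,0,0.2],[0.1,0,0.2]], "turn": [[0,0,0],[0,0,0],[0,0,0]], "fingers": [-1,-1,-1]}}

```text
time: 11.65
eef_pos: [0.5546, 0.0828, 0.3196]
ee_rot: [-0.121, 2.615, 0.032]
wrist_force: [-4.6, -0.8, 2.9]
finger_gap: 0.64
grasp_force: 64.2
```

Emit:
{"method": "step_arm", "body": {"translation": [[0,0,0],[0,0,0],[0,0,0],[0,0,0],[0,0,0],[0,0,0]], "turn": [[0,0,0],[0,0,0],[0,0,0],[0,0,0],[0,0,0],[0,0,0]], "fingers": [0.4,0.5,0.6,0.8,1,1]}}

```text
time: 12.25
eef_pos: [0.5547, 0.0828, 0.3191]
ee_rot: [-0.121, 2.615, 0.032]
wrist_force: [0.8, 0.0, -0.3]
finger_gap: 0.999
grasp_force: 0.0
```

```bash
python3 chk.py L s3
```

```text
[0.55474175 0.08281731 0.31907589] [ 0.8  0.  -0.3]
shift cm [-0.89 -0.04 -0.09] turn [0. 0. 0.] tcp [0.562 0.083 0.324]
shift cm [ 0.41 -0.04 -0.09] turn [0. 0. 0.] tcp [0.551 0.082 0.318]
scene blue [358. 196.] 789 in peg frame lo/hi/mean [-0.019 -0.025  0.017] [0.016 0.021 0.124] [ 0.005 -0.006  0.073]
top blue [294. 182.] 229 in peg frame lo/hi/mean [-0.011 -0.023  0.036] [0.015 0.019 0.183] [ 0.005 -0.001  0.103]
```

View pics/s3.png

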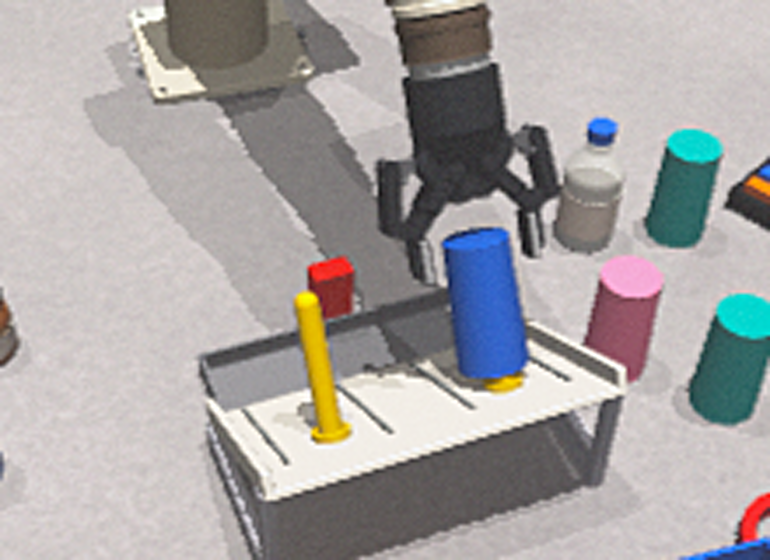

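Crop shows beaker A hanging on the left peg at crop (485,305), mouth about 14 mm off the board, with the fingers open and clear. Retreating along the peg.

Emit:
{"method": "step_arm", "body": {"translation": [[0,0,-1],[0,0,-3],[0,0,-6],[0,0,-10],[0,0,-14],[0,0,-16],[0,0,-16]], "turn": [[0,0,0],[0,0,0],[0,0,0],[0,0,0],[0,0,0],[0,0,0],[0,0,0]], "fingers": [1,1,1,1,1,1,1]}}

```text
time: 13.05
eef_pos: [0.4744, 0.0755, 0.4624]
ee_rot: [-0.12, 2.606, 0.034]
wrist_force: [1.0, -0.1, 0.0]
finger_gap: 1.001
grasp_force: 0.0
```

```bash
python3 - <<'E'
from h import *;from plant import env
s=env.state();print(s["eef_pos"]);go(s,[.578,-.345,.20],tool())
E
```

```text
[0.47439153 0.07546634 0.46241234]
shift cm [ -0.1  -42.83  12.5 ] turn [0.001 0.533 0.   ] tcp [ 0.578 -0.345  0.355]
```

Emit:
{"method": "step_arm", "body": {"translation": [[0,-4,0],[0,-9,0],[0,-14,0],[0,-19,0],[0,-24,0],[0,-29,0],[0,-34,1],[0,-38,4]], "turn": [[0,0.07,0],[0,0.15,0],[0,0.22,0],[0,0.3,0],[0,0.37,0],[0,0.44,0],[0,0.51,0],[0,0.533,0]], "fingers": [1,1,1,1,1,1,1,1]}}

```text
time: 13.85
eef_pos: [0.5297, -0.3037, 0.4242]
ee_rot: [0.141, -3.13, 0.004]
wrist_force: [1.5, -0.1, 0.1]
finger_gap: 1.001
grasp_force: 0.0
```

```bash
python3 - <<'E'
from h import *;from plant import env
s=env.state();print(s["eef_pos"]);go(s,[.578,-.345,.20],tool())
E
```

```text
[ 0.52974351 -0.30372153  0.42416066]
shift cm [-4.49 -4.53  6.89] turn [-0.002 -0.008 -0.002] tcp [ 0.578 -0.345  0.355]
```

Emit:
{"method": "step_arm", "body": {"translation": [[-2,-2,3],[-4,-4,6],[-4.5,-4.5,6.9],[-4.5,-4.5,6.9],[-4.5,-4.5,6.9],[-4.5,-4.5,6.9]], "turn": [[0,-0.008,0],[0,-0.008,0],[0,-0.008,0],[0,-0.008,0],[0,-0.008,0],[0,-0.008,0]], "fingers": [1,1,1,1,1,1]}}

```text
time: 14.45
eef_pos: [0.5778, -0.3404, 0.3566]
ee_rot: [-0.146, 3.136, -0.003]
wrist_force: [-0.6, 0.8, 0.0]
finger_gap: 0.998
grasp_force: 0.0
```

```bash
python3 bk.py
```

```text
[ 0.5778 -0.3404  0.3566] [-0.53  0.61  0.44  1.4  -0.   -0.63]
[312. 199.] [ 270  144   84  107 6817] ztop 0.111 top mean [ 0.5781 -0.346   0.1097] circle (579.4718017578125, -346.08624267578125) 27.04337501525879
shift cm [-0.1  -0.56 11.66] turn [-0.002  0.002  0.001] tcp [ 0.579 -0.346  0.24 ]
```

Emit:
{"method": "step_arm", "body": {"translation": [[0,0,2],[0,0,5],[0,0,5],[0,0,5]], "turn": [[0,0,0],[0,0,0],[0,0,0],[0,0,0]], "fingers": [1,1,1,1]}}

```text
time: 14.9
eef_pos: [0.5777, -0.3406, 0.3054]
ee_rot: [0.146, -3.138, 0.0]
wrist_force: [0.7, -0.6, 1.3]
finger_gap: 0.999
grasp_force: 0.0
```

```bash
python3 bk.py
```

```text
[ 0.5777 -0.3406  0.3054] [-0.53  0.63  0.35  1.29 -0.   -0.63]
[314. 216.] [ 257  154  106  127 8995] ztop 0.111 top mean [ 0.5723 -0.3438  0.1097] circle (578.2962036132812, -345.2143859863281) 26.807575225830078
shift cm [-0.02 -0.46  6.54] turn [-0.    -0.001  0.001] tcp [ 0.578 -0.345  0.24 ]
[290. 281.] [260 258  66  35 579] ztop 0.111 top mean [ 0.6005 -0.354   0.1098] circle (596.4151611328125, -352.8431396484375) 18.53696060180664
shift cm [-1.76 -1.39  6.54] turn [-0.    -0.001  0.001] tcp [ 0.596 -0.353  0.24 ]
```

Emit:
{"method": "step_arm", "body": {"translation": [[-0.1,-0.5,1],[-0.1,-0.5,4],[-0.1,-0.5,6],[-0.1,-0.5,6.3],[-0.1,-0.5,6.3],[-0.1,-0.5,6.3],[-0.1,-0.5,6.3],[-0.1,-0.5,6.3]], "turn": [[0,0,0],[0,0,0],[0,0,0],[0,0,0],[0,0,0],[0,0,0],[0,0,0],[0,0,0]], "fingers": [1,1,1,1,1,-1,-1,-1]}}

```text
time: 15.75
eef_pos: [0.5798, -0.3462, 0.2432]
ee_rot: [-0.145, 3.136, -0.002]
wrist_force: [-0.6, 1.4, 5.9]
finger_gap: 0.623
grasp_force: 62.8
```

Emit:
{"method": "step_arm", "body": {"translation": [[0,0,0],[0,0,0],[0,0,0],[0,0,0]], "turn": [[0,0,0],[0,0,0],[0,0,0],[0,0,0]], "fingers": [-1,-1,-1,-1]}}

```text
time: 16.15
eef_pos: [0.5798, -0.3461, 0.2432]
ee_rot: [-0.145, 3.136, -0.003]
wrist_force: [-0.2, 0.8, 6.2]
finger_gap: 0.623
grasp_force: 62.9
```

Emit:
{"method": "step_arm", "body": {"translation": [[0,0,-1],[0,0,-4],[0,0,-8],[0,0,-12],[0,0,-16],[0,0,-20],[0,0,-23],[0,0,-23]], "turn": [[0,0,0],[0,0,0],[0,0,0],[0,0,0],[0,0,0],[0,0,0],[0,0,0],[0,0,0]], "fingers": [-1,-1,-1,-1,-1,-1,-1,-1]}}

```text
time: 16.95
eef_pos: [0.5793, -0.346, 0.4777]
ee_rot: [-0.144, 3.13, -0.01]
wrist_force: [1.3, -1.2, -0.6]
finger_gap: 0.621
grasp_force: 62.8
```

```bash
python3 - <<'E'
from h import *;from plant import env
s=env.state();print(s["eef_pos"],s["grasp_force"]);peg(s,"R",.25)
E
```

```text
[ 0.57932894 -0.345996    0.47772403] 62.76430239575248
shift cm [ 6.8  27.92 -0.57] turn [-0.006 -0.516  0.002] tcp [ 0.486 -0.074  0.481]
```

Emit:
{"method": "step_arm", "body": {"translation": [[1,4,0],[2,8,0],[3,12,0],[4,16,0],[5,20,0],[6,24,-0.3],[6.8,27.9,-0.5],[6.8,27.9,-0.5]], "turn": [[0,-0.07,0],[0,-0.15,0],[0,-0.22,0],[0,-0.3,0],[0,-0.37,0],[0,-0.44,0],[0,-0.51,0],[0,-0.516,0]], "fingers": [-1,-1,-1,-1,-1,-1,-1,-1]}}

```text
time: 17.75
eef_pos: [0.483, -0.0709, 0.4747]
ee_rot: [-0.128, 2.625, 0.036]
wrist_force: [-0.0, -0.4, -0.0]
finger_gap: 0.624
grasp_force: 63.0
```

Emit:
{"method": "step_arm", "body": {"translation": [[0,0,0],[0,0,0]], "turn": [[0,0,0],[0,0,0]], "fingers": [-1,-1]}}

```text
time: 17.95
eef_pos: [0.4862, -0.0749, 0.4758]
ee_rot: [-0.12, 2.625, 0.031]
wrist_force: [1.0, -0.5, -0.9]
finger_gap: 0.624
grasp_force: 63.0
```

```bash
python3 chk.py R s4
```

```text
[ 0.48622035 -0.07490916  0.47578541] [ 1.  -0.5 -0.9]
shift cm [-0.42  0.08 17.63] turn [-0.   -0.01 -0.  ] tcp [ 0.576 -0.066  0.324]
shift cm [ 0.88  0.08 17.64] turn [-0.   -0.01 -0.  ] tcp [ 0.565 -0.067  0.318]
scene blue [296. 147.] 931 in peg frame lo/hi/mean [-0.003 -0.027  0.196] [0.025 0.022 0.301] [ 0.016 -0.005  0.248]
scene blue [358. 196.] 793 in peg frame lo/hi/mean [-0.021  0.124  0.018] [0.016 0.171 0.124] [0.004 0.144 0.074]
top blue [294. 185.] 286 in peg frame lo/hi/mean [-0.032  0.128  0.039] [0.013 0.168 0.13 ] [-0.003  0.148  0.106]
top blue [344. 197.] 352 in peg frame lo/hi/mean [-0.008 -0.024  0.209] [0.023 0.021 0.319] [ 0.013 -0.001  0.276]
```

View pics/s4.png

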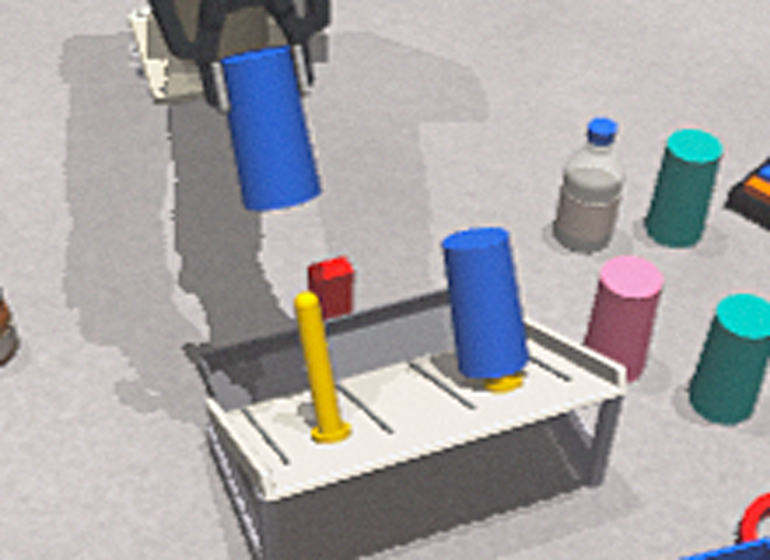

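Crop shows beaker B at crop (270,130), lined up with the right peg (308,300), and beaker A hanging unchanged. Repeating the same insertion.

Emit:
{"method": "step_arm", "body": {"translation": [[-0.5,0.1,1],[-0.5,0.1,3.5],[-0.5,0.1,6],[-0.5,0.1,8.5],[-0.5,0.1,11],[-0.5,0.1,13],[-0.5,0.1,14],[-0.5,0.1,14]], "turn": [[0,-0.01,0],[0,-0.01,0],[0,-0.01,0],[0,-0.01,0],[0,-0.01,0],[0,-0.01,0],[0,-0.01,0],[0,-0.01,0]], "fingers": [-1,-1,-1,-1,-1,-1,-1,-1]}}

```text
time: 18.85
eef_pos: [0.5593, -0.0669, 0.3542]
ee_rot: [-0.12, 2.618, 0.033]
wrist_force: [-0.1, 0.1, -0.6]
finger_gap: 0.625
grasp_force: 62.9
```

Emit:
{"method": "step_arm", "body": {"translation": [[0.2,0,0.8],[0.4,0,1.6],[0.6,0,2.2],[0.6,0,2.6],[0.6,0,2.9],[0.6,0,2.9]], "turn": [[0,0,0],[0,0,0],[0,0,0],[0,0,0],[0,0,0],[0,0,0]], "fingers": [-1,-1,-1,-1,-1,-1]}}

```text
time: 19.45
eef_pos: [0.5684, -0.0658, 0.3285]
ee_rot: [-0.121, 2.614, 0.032]
wrist_force: [-0.8, -0.3, -0.1]
finger_gap: 0.622
grasp_force: 62.9
```

```bash
python3 chk.py R
```

```text
[ 0.56835789 -0.06576513  0.32847777] [-0.8 -0.3 -0.1]
shift cm [-0.45 -0.08  0.74] turn [0.    0.001 0.   ] tcp [ 0.576 -0.066  0.324]
shift cm [ 0.85 -0.08  0.74] turn [0.    0.001 0.   ] tcp [ 0.565 -0.067  0.318]
scene blue [358. 196.] 790 in peg frame lo/hi/mean [-0.021  0.124  0.017] [0.016 0.17  0.124] [0.005 0.144 0.074]
scene blue [309. 208.] 853 in peg frame lo/hi/mean [-0.009 -0.025  0.027] [0.025 0.023 0.133] [ 0.016 -0.003  0.082]
top blue [337. 176.] 252 in peg frame lo/hi/mean [-0.005 -0.021  0.043] [0.023 0.023 0.151] [0.013 0.001 0.108]
top blue [294. 185.] 291 in peg frame lo/hi/mean [-0.032  0.127  0.04 ] [0.014 0.168 0.13 ] [-0.003  0.148  0.106]
```

Emit:
{"method": "step_arm", "body": {"translation": [[0.1,0,0.2],[0.2,0,0.4],[0.3,0,0.6],[0.4,0,0.7],[0.4,0,0.7]], "turn": [[0,0,0],[0,0,0],[0,0,0],[0,0,0],[0,0,0]], "fingers": [-1,-1,-1,-1,-1]}}

```text
time: 20.05
eef_pos: [0.5681, -0.0658, 0.3202]
ee_rot: [-0.121, 2.615, 0.033]
wrist_force: [-0.3, -0.1, -1.2]
finger_gap: 0.619
grasp_force: 62.9
```

Emit:
{"method": "step_arm", "body": {"translation": [[0.1,0,0.1],[0.1,0,0.2],[0.1,0,0.2]], "turn": [[0,0,0],[0,0,0],[0,0,0]], "fingers": [-1,-1,-1]}}

```text
time: 20.35
eef_pos: [0.5685, -0.0658, 0.3182]
ee_rot: [-0.121, 2.614, 0.032]
wrist_force: [-0.4, -0.1, -1.2]
finger_gap: 0.622
grasp_force: 62.9
```

Emit:
{"method": "step_arm", "body": {"translation": [[0,0,0.1],[0,0,0.15],[0,0,0.15]], "turn": [[0,0,0],[0,0,0],[0,0,0]], "fingers": [-1,-1,-1]}}

```text
time: 20.65
eef_pos: [0.569, -0.0658, 0.3177]
ee_rot: [-0.12, 2.614, 0.032]
wrist_force: [-4.8, -0.0, 4.2]
finger_gap: 0.626
grasp_force: 63.7
```

Emit:
{"method": "step_arm", "body": {"translation": [[0,0,0],[0,0,0],[0,0,0],[0,0,0],[0,0,0],[0,0,0]], "turn": [[0,0,0],[0,0,0],[0,0,0],[0,0,0],[0,0,0],[0,0,0]], "fingers": [0.4,0.5,0.6,0.8,1,1]}}

```text
time: 21.25
eef_pos: [0.5693, -0.0657, 0.317]
ee_rot: [-0.121, 2.614, 0.032]
wrist_force: [-0.7, -1.2, -0.4]
finger_gap: 0.999
grasp_force: 0.0
```

```bash
python3 chk.py R
```

```text
[ 0.56928102 -0.06572504  0.31702987] [-0.7 -1.2 -0.4]
shift cm [-0.95 -0.08 -0.29] turn [0.    0.001 0.   ] tcp [ 0.576 -0.066  0.324]
shift cm [ 0.35 -0.08 -0.29] turn [0.    0.001 0.   ] tcp [ 0.565 -0.067  0.318]
scene blue [358. 196.] 791 in peg frame lo/hi/mean [-0.02   0.124  0.017] [0.016 0.17  0.124] [0.005 0.144 0.074]
scene blue [308. 210.] 846 in peg frame lo/hi/mean [-0.019 -0.026  0.018] [0.016 0.023 0.124] [ 0.006 -0.004  0.074]
top blue [337. 178.] 228 in peg frame lo/hi/mean [-0.011 -0.021  0.039] [0.024 0.023 0.215] [0.005 0.002 0.105]
top blue [294. 185.] 289 in peg frame lo/hi/mean [-0.033  0.128  0.038] [0.014 0.168 0.13 ] [-0.003  0.148  0.106]
```

Both sit alike. Retreating and doing a final check, including the tray.

Emit:
{"method": "step_arm", "body": {"translation": [[0,0,-1],[0,0,-3],[0,0,-6],[0,0,-10],[0,0,-14],[0,0,-17],[0,0,-17],[0,0,-17]], "turn": [[0,0,0],[0,0,0],[0,0,0],[0,0,0],[0,0,0],[0,0,0],[0,0,0],[0,0,0]], "fingers": [1,1,1,1,1,1,1,1]}}

```text
time: 22.15
eef_pos: [0.4839, -0.0736, 0.4655]
ee_rot: [-0.12, 2.611, 0.031]
wrist_force: [0.2, -0.2, -0.7]
finger_gap: 1.001
grasp_force: 0.0
```

```bash
python3 chk.py R; python3 - <<'E'
from h import *;from plant import env
a=dict(np.load("scene0.npz"));r=env.read_camera("scene");cv2.imwrite("pics/s5.png",r["color"][:,:,::-1])
for q in (a,r):
  P=cloud(q)
  for m,st,c in blobs(hue(q,0,5,130),50):
    p=P[m];p=p[~np.isnan(p).any(1)]
    if len(p)>10 and abs(p[:,1].mean())<.1 and p[:,0].mean()>.4: t=p[p[:,2]>np.percentile(p[:,2],98)-.008];print(t.mean(0).round(4))
E
```

```text
[ 0.48393495 -0.07362874  0.46549116] [ 0.2 -0.2 -0.7]
shift cm [-0.88 -0.06 16.85] turn [-0.001  0.004  0.   ] tcp [ 0.576 -0.066  0.324]
shift cm [ 0.42 -0.06 16.85] turn [-0.001  0.004  0.   ] tcp [ 0.565 -0.067  0.318]
scene blue [358. 196.] 788 in peg frame lo/hi/mean [-0.022  0.124  0.017] [0.016 0.17  0.124] [0.005 0.144 0.074]
scene blue [308. 210.] 849 in peg frame lo/hi/mean [-0.021 -0.026  0.017] [0.016 0.023 0.125] [ 0.004 -0.003  0.075]
top blue [337. 180.] 289 in peg frame lo/hi/mean [-0.031 -0.022  0.041] [0.014 0.022 0.13 ] [-0.002  0.001  0.107]
top blue [294. 185.] 288 in peg frame lo/hi/mean [-0.034  0.128  0.038] [0.013 0.168 0.129] [-0.003  0.148  0.105]
[0.5672 0.0092 0.0782]
[0.497  0.0091 0.0783]
```

View pics/s5.png

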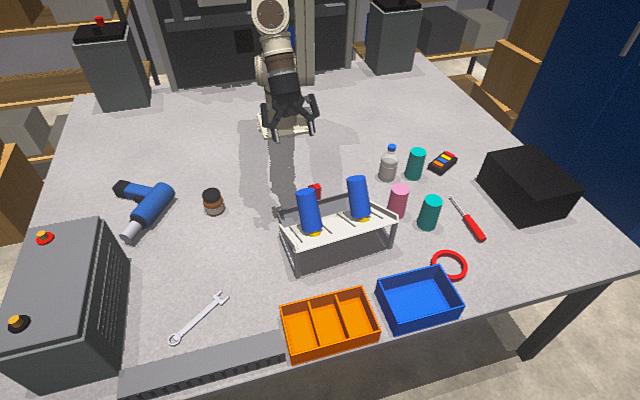

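Final view: both beakers hang home on the pegs at (308,210) and (358,196), the tray is out (tab moved 70 mm, now at (315,190)), the bystanders are in place and the arm is clear.

```bash
python3 -c "
from plant import env
print(env.job_done())"
```

```text
the job is handed in; nothing more can be done
None
```

The tray is pulled out to its stop (about 70 mm), both blue beakers hang fully home on the pegs, the other items on the bench were left where they were, and the job is handed in at about 22 s on the robot's clock.

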